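# Open a child-safe flavouring bottle in the counter clamp

### The arm

A 7-joint arm with a two-finger parallel gripper is mounted at the origin on a cart in front of the work surface, level with it; the furniture and walls round the work are solid. World frame = base frame: x ahead of the robot, y to its left, z up, the work surface at z = 0. Lengths are in m, angles in rad, forces in N, time in s.
With the tool pointing down it reaches from about 0.425 to 0.925 m from the base axis. Payload 6.8 kg.
Tool frame: the origin (TCP) lies at the very end of the fingers, on their centre line; the grasp point (between the pads) lies 19 mm behind it; z points along the fingers, y is the line along which they close (so a half turn about z gives the same grasp; the last joint's range is limited). The gripper opens to 85 mm and grips with 20 to 120 N. Pads are 22 mm wide; open, the fingers measure 114 mm over their backs; the gripper's body (76 mm by 85 mm) begins 54 mm behind the grasp point. The pads swing forward as they close: fully open they stand 13 mm farther back than shut.
Start: joints at [1.143, 0.477, 0.022, 1.555, -0.011, 1.109, -0.083], TCP at [0.212, -0.641, 0.231] pointing down, gripper open.
Joint ranges: [-2.96, 2.96], [-0.34, 2.1], [-1.41, 1.46], [0.24, 2.44], [-1.37, 4.51], [0.17, 1.92], [-2.96, 2.96]. Speed limits (rad/s): [2.39, 2.39, 3.14, 3.14, 3.14, 3.14, 3.14].

### API

Orientations are given as a unit quaternion [w, x, y, z].
In Python, from station import bot gives the robot as it stands. The module is installed in compiled form; this text tells all that it offers.
- The arm moves only by the shell command python3 -m jog 'ROWS' [OPENING] [FORCE]. ROWS is JSON, a list of rows, each a list of 4 numbers: the shift along the tool's x, y, z in cm, then the turn about the tool's z in rad. In form: [[x, y, z, spin], ...]. A call has 1 to 20 rows; each row is the pose to reach, as a shift and turn from the pose commanded when the call began, along the tool's axes at that moment; what a row does not reach only later rows make up. A row lasts 1/12 s, in which the tool goes at most 41.7 mm and 7.16 degrees, less where a joint would pass 70% of its speed; a pose out of reach is approached as far as the arm can. A call with a gripper value outside its range is refused whole. OPENING is the closure, from -1 (fully open) to 1 (shut), set as the call begins (- or left out, the last holds). The fingers move at their own pace and stop on an object; FORCE is the grip in N (left out, the last holds). Time passes only in rows, so rows that repeat a pose let the fingers close. It gives the time, the measured TCP pose, the force, the opening and the grip force at its end, in the units of the state.
- bot.get_obs(): the state, without advancing time (a new reading comes with each control period).
- bot.read_camera(name): name is "side" or "top"; returns a dict with "pixels" (420x560x3 uint8, red, green, blue), "depth" (420x560 float32, m along the optical axis (not along the pixel's ray), 0 where there is no reading), "fovy" (degrees; the focal length in pixels is half the picture's height over the tangent of half this angle, whatever the lens; pixels are square), "cx", "cy" (the principal point, pixels), "pose" (4x4, takes a point from camera to world coordinates). Camera axes: x right, y down, z forward; pixel columns grow to the right and rows downward; lengths in m; the calibration is good to about 2 mm. A picture is of the moment at which its call begins.
- bot.hand_in(): hands the job in; it is judged then, once.
The state is a dict: "t": time; "q": joint angles; "joint_vel": joint speeds; "joint_torque": joint torques, N m; "eef_pos": TCP position; "tool_rot": TCP orientation; "contact_force": force on the tool from outside, world axes, zero at the start; "torque": the same for the moment, N m; "gripper_width": opening from 0.0 (shut) to 1.0 (fully open); "grasp_force": force on a finger pad.
Only numpy, scipy, OpenCV 4.12 (cv2) and the standard library are available. Lean on these libraries where they do the work, as an engineer would, in place of code of your own. Each camera call takes 0.05 s, during which the arm holds its last target. There are 200 camera calls.

### The job

Open the amber flavouring bottle that stands in the bench clamp on the counter: first press the clamp's lever down until it latches and stays down by itself, so that the jaw grips the bottle. Then push the white safety cap down, give it about a quarter turn anticlockwise (seen from above) while it is pushed down, and lift it straight off. Finish while holding the cap upright in the gripper about 6 cm above the open bottle, so that I can dip in a dropper; leave the bottle clamped and the things around it where they stand.

Things in the scene. Friction and masses are not known exactly. Their poses are not given: they have to be found in the camera images.
- clamp: Grey bench clamp fixed to the counter, base plate 12 mm thick. Origin on the counter under the bottle's place, z up. Fixed V block (68 mm high) on its +y side; sprung jaw (57 mm high), then lever, on its -y side. Lever pivot (axis along x) at y -95, z 52 mm, between cheeks 60 mm high reaching from y -71 to -117 mm, 40 mm wide over all.
- lever (a joint): Clamp lever angle (rad): 0 = sprung up, pointing away from the bottle (clamp -y) and 0.75 rad above level; 0.80 = fully down, about level. Let go before about 0.72 it springs back up; beyond that it snaps to 0.80 and stays. Takes up to about 10 N straight down on the black grip.
- lever_pad (a point): Point on the middle of the upper face of the lever's black grip (grip 28 mm wide, 56 mm long, 14 mm thick), 85 mm from the pivot; it moves with the lever on an arc: in the clamp frame at about (0, -152, 115) mm when up and (0, -180, 55) mm when fully down.
- bottle: Round amber bottle, 62 mm in diameter, loose, upright on the clamp's 12 mm base plate, with play until the jaw closes (which moves it 2 to 4 mm towards the V block). Origin at the centre of its underside, z up; shoulder 80 mm, top of the neck 110.5 mm above the origin.
- bottle_mouth (a point): Centre of the top of the bottle's neck, 110.5 mm above the bottle's underside; z up. A sprung seal disc stands out of the neck up to 11.5 mm.
- cap: White ribbed safety cap, 48 mm across, 33 mm high, 30 g. Origin at centre of its lower rim (88 mm above bottle's underside, 8 mm above shoulder), z up. Grip at any yaw. A spring resists: 5 N, then 1 N per mm. Push down 3.5 mm or more (stops at 6.5) and turn anticlockwise 50 to 120 degrees, best 80 to 90; then free: lift straight, without turning for the first 20 mm. Clockwise is blocked.
- price_stamp: Wooden hand stamp 33 x 58 x 76 mm with a turned knob, loose, behind the clamp; leave alone. Origin under its centre.
- sprinkle_jar: Sprinkle jar, 46 mm across, 96 mm high, loose, behind the clamp; leave alone. Origin under its centre. Behind it, from world x = 0.60 m on, stand a ball dispenser (34 cm high) and, left of it from x = 0.64 m, a tall chest: keep the gripper and wrist clear of them, also on the way in from the left.
- tape_roll: Roll of tape lying flat, 93 mm across, 48 mm high, loose, beside the V block; leave alone. Origin under its centre.
There are look-alikes about, which are no part of the job. There is more than one size of the cap; the one meant has the size given above.

How it is judged:
On the way, in this order (a step that is already met when the one before it is completed fails the run):
1. the lever is latched down with nothing pressing on it (value of joint lever above 0.75 rad and contact force between each of the arm, the fingers and lever below 0.3 N), for 0.2 s.
2. the cap is pushed down at least 3 mm on the clamped bottle (value of joint lever above 0.75 rad and z of cap in the frame of bottle below 0.085 m), for 0.05 s.
3. the cap is turned more than 0.7 rad while on the neck (value of joint lever above 0.75 rad and angle between the x axis of cap and the x axis of bottle, either way round above 0.7 rad and z of cap in the frame of bottle below 0.1 m), for 0.05 s.
At the end, for the whole second after the job is handed in: Fingers grip the still cap (over 1 N), upright within 0.3 rad, rim 30-120 mm above the bottle mouth and within 35 mm of its axis, touching neither bottle nor clamp; bottle upright (0.1 rad) on the base within 12 mm of its place; lever latched (over 0.75 rad) (value of joint lever above 0.75 rad and contact force between the fingers and cap above 1 N and contact force between cap and bottle below 0.05 N and contact force between cap and clamp below 0.05 N and z of cap in the frame of bottle_mouth between 0.03 and 0.12 m and horizontal distance between cap and bottle_mouth below 0.035 m and angle between cap's own z axis and vertical below 0.3 rad and linear speed of cap below 0.03 m/s and angle between bottle's own z axis and vertical below 0.1 rad and horizontal distance between bottle and clamp below 0.012 m and height (world z) of bottle below 0.017 m); the arm keeps its last pose, push and grip.
It fails at once if the bottle is tipped (angle between bottle's own z axis and vertical above 0.3 rad).
It fails at once if the price stamp is pushed more than 3 cm away (distance of price_stamp from where it was at the start of the episode above 0.03 m).
It fails at once if the sprinkle jar is pushed more than 3 cm away (distance of sprinkle_jar from where it was at the start of the episode above 0.03 m).
It fails at once if the tape roll is pushed more than 3 cm away (distance of tape_roll from where it was at the start of the episode above 0.03 m).
It also fails if it takes over 54 s, if anything falls off the work surface, if the arm or the gripper's body presses on something with over 40 N, if the wrist force passes 120 N, or if a joint passes its speed limit or range.

## Working session

There is one attempt and no reset: what is moved stays moved. The work goes in short steps, Python scripts to look and compute and a shell command to move; the robot and the scene stay as the last step left them, time stands still between calls to the robot, and variables do not carry over. Pictures are saved under pics/ and viewed, at most 10 in all, crops included, and the job is handed in when it is done.

```bash
mkdir -p pics; cat > h.py <<'E'
import numpy as np, cv2, pickle
from station import bot
def snap(n,tag):
    c=bot.read_camera(n); pickle.dump(c,open(f'pics/{tag}.pkl','wb'))
    cv2.imwrite(f'pics/{tag}.png',c['pixels'][:,:,::-1]); return c
def load(tag): return pickle.load(open(f'pics/{tag}.pkl','rb'))
def world(c,u,v):
    d=c['depth'][int(v),int(u)]; f=210/np.tan(np.radians(c['fovy'])/2)
    return (c['pose']@[(u-c['cx'])*d/f,(v-c['cy'])*d/f,d,1])[:3]
def cloud(c):
    f=210/np.tan(np.radians(c['fovy'])/2); v,u=np.mgrid[0:420,0:560]; d=c['depth']
    P=np.stack([(u-c['cx'])*d/f,(v-c['cy'])*d/f,d],-1)
    return P@c['pose'][:3,:3].T+c['pose'][:3,3]
E
python3 - <<'E'
from h import *
np.set_printoptions(precision=4,suppress=True)
for n in('side','top'):
    c=snap(n,n+'0'); print(n,c['fovy'],c['cx'],c['cy'],c['pose'])
print(bot.get_obs())
E
```

```text
side 47.75143732720447 282.27952467120997 213.23140514854484 [[-0.9997 -0.0006 -0.0259  0.5272]
 [ 0.0238  0.3753 -0.9266  0.8675]
 [ 0.0102 -0.9269 -0.3752  0.4339]
 [ 0.      0.      0.      1.    ]]
top 51.74782531947457 278.0478302009579 203.25990852056748 [[-0.0125 -0.998   0.0614  0.4623]
 [-0.9999  0.0121 -0.0065  0.0581]
 [ 0.0057 -0.0614 -0.9981  1.0294]
 [ 0.      0.      0.      1.    ]]
{'t': 0.1, 'q': array([ 1.1429,  0.4777,  0.0223,  1.5563, -0.0115,  1.1093, -0.0831]), 'joint_vel': array([-0.0017, -0.0023,  0.0002, -0.0026, -0.0009,  0.0011,  0.0008]), 'joint_torque': array([  0.0045, -59.7758,   1.614 , -28.1953,   0.0129,   0.0051,
         0.    ]), 'eef_pos': array([ 0.212 , -0.6403,  0.2304]), 'tool_rot': array([-0.0008,  0.9872,  0.1592, -0.0002]), 'contact_force': array([ 0.6096,  0.4207, -0.6024]), 'torque': array([-0.0427,  0.0179,  0.0757]), 'grasp_force': 0.0, 'gripper_width': 0.9939838906789238}
```

View pics/side0.png

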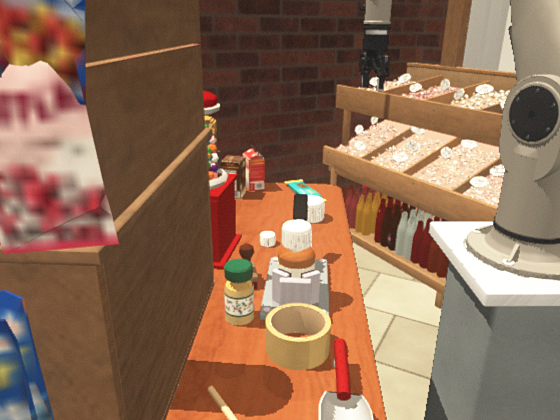

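View pics/top0.png

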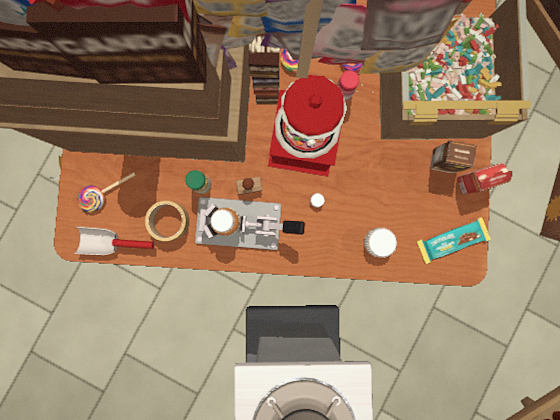

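The pictures show the clamp at top (238,223), its black lever grip at (293,228) and the tape roll at (166,221). The jar is at (197,180) and the stamp at (248,185).

White cap candidates in the top view:
- the cap on the bottle in the clamp, (221,220)
- a small loose cap, (317,200)
- a large loose cap, (380,243)

I choose the one on the bottle, and will check it in a close crop.

```bash
python3 - <<'E'
from h import *
np.set_printoptions(precision=4,suppress=True)
c=load('top0'); s=load('side0')
a=cv2.resize(c['pixels'][165:255,140:320],None,fx=4.2,fy=4.2,interpolation=cv2.INTER_CUBIC)
cv2.imwrite('pics/crop1.png',a[:,:,::-1])
b=cv2.resize(s['pixels'][210:330,215:345],None,fx=4.5,fy=4.5,interpolation=cv2.INTER_CUBIC)
cv2.imwrite('pics/crop2.png',b[:,:,::-1])
P=cloud(c)
for n,(u,v) in dict(cap=(221,220),small=(317,200),big=(380,243),grip=(293,228),tape=(148,221),jar=(197,180),stamp=(248,185),plate=(270,243)).items(): print(n,P[v,u])
m=(P[...,2]>.115)&(P[...,2]<.16); m[:,:195]=0;m[:,245:]=0;m[:205]=0;m[240:]=0
Q=P[m]; print('cap pts',len(Q),Q.min(0),Q.max(0),(Q.min(0)+Q.max(0))/2)
E
```

```text
cap [0.4842 0.1708 0.1324]
small [ 0.531  -0.0397  0.0183]
big [ 0.4298 -0.1781  0.0458]
grip [0.4659 0.0214 0.1158]
tape [0.4861 0.3464 0.0477]
jar [0.5726 0.2274 0.0931]
stamp [0.5621 0.1178 0.0768]
plate [0.432  0.0715 0.015 ]
cap pts 423 [0.4593 0.1449 0.1152] [0.5053 0.1922 0.1385] [0.4823 0.1686 0.1268]
```

View pics/crop1.png

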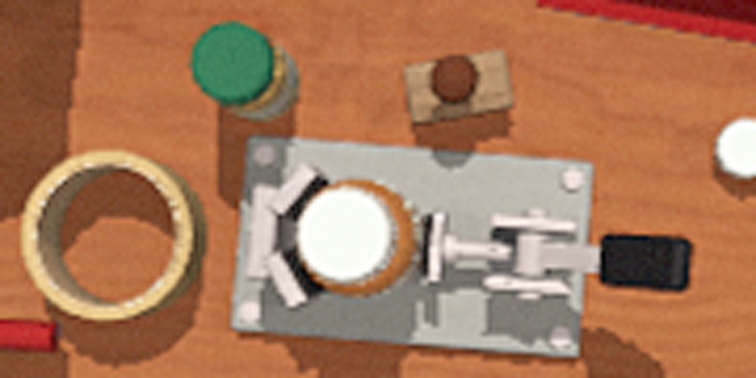

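View pics/crop2.png

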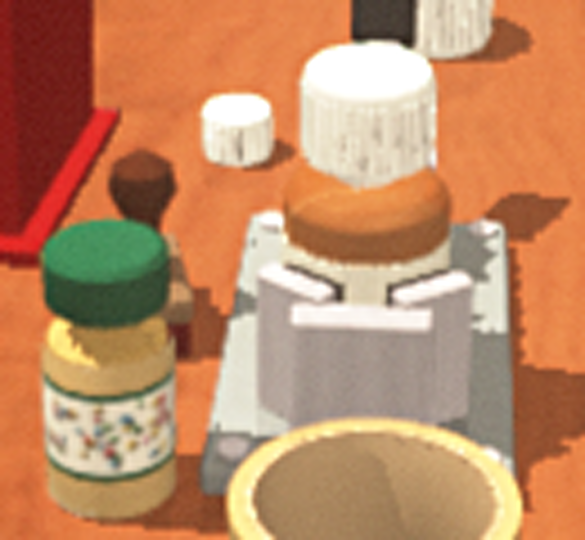

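The crops confirm the choice. The white cap on the amber bottle is about 47 mm across with its top at z≈0.133, as expected. The jaw and lever lie to its right and the grip is at crop1 (646,262). The plate edges run from (248,137) to (592,162), so the clamp yaw is about -0.085.

```bash
python3 - <<'E'
from h import *
np.set_printoptions(precision=4,suppress=True)
c=load('top0');P=cloud(c)
m=(c['pixels'].max(-1)<60)&(P[...,2]>.08)&(P[...,2]<.15);m[:,:275]=0;m[:,312:]=0;m[:212]=0;m[245:]=0
Q=P[m]; print('grip',len(Q),np.median(Q,0),Q.min(0),Q.max(0))
m=(P[...,2]>.129)&(P[...,2]<.14); m[:,:195]=0;m[:,245:]=0;m[:205]=0;m[240:]=0
Q=P[m]; cc,r=cv2.minEnclosingCircle(Q[:,:2].astype(np.float32)); print('cap top',cc,r,Q.mean(0))
s=load('side0');P=cloud(s)
m=(P[...,2]>.102)&(P[...,2]<.145);m[:218]=0;m[262:]=0;m[:,275:]=m[:,275:];m[:,:275]=0;m[:,320:]=0
Q=P[m];Q=Q[abs(Q[:,1]-.17)<.035]; f=lambda p:np.hypot(Q[:,0]-p[0],Q[:,1]-p[1])-.024
T=Q[Q[:,2]>.128];print('side top',T.mean(0),T.min(0),T.max(0))
# tool deltas
o=bot.get_obs();w,x,y,z=o['tool_rot'];from scipy.spatial.transform import Rotation as R
M=R.from_quat([x,y,z,w]).as_matrix();print(M)
yaw=-.085
E
```

```text
grip 244 [0.4682 0.0214 0.1141] [0.4552 0.0007 0.0908] [0.4812 0.0422 0.1319]
cap top (0.4826790988445282, 0.1685761660337448) 0.023800188675522804 [0.4827 0.1684 0.1335]
side top [0.4844 0.1755 0.1308] [0.4617 0.1495 0.128 ] [0.5065 0.1957 0.1327]
[[ 0.9493  0.3144 -0.0006]
 [ 0.3144 -0.9493  0.0015]
 [-0.0001 -0.0016 -1.    ]]
```

```bash
python3 -m jog '[[30,-31,0,0],[30,-31,0,0],[30,-31,0,0],[30,-31,0,0],[30,-31,0,0],[30,-31,0,0],[30,-31,0,0],[30,-31,0,0],[30,-31,0,0],[30,-31,0,0],[30,-31,0,0],[30,-31,0,0],[45,-54.8,0,0],[45,-54.8,0,0],[45,-54.8,0,0],[45,-54.8,0,0],[45,-54.8,0,0],[45,-54.8,0,0],[45,-54.8,0,0],[45,-54.8,0,0]]' 1 40; python3 -c "
from station import bot;print(bot.get_obs())"
```

```text
t: 1.77
eef_pos: [0.4683, 0.027, 0.2317]
tool_rot: [-0.001, 0.987, 0.163, 0.001]
contact_force: [0.1, -0.6, 0.9]
gripper_width: -0.001
grasp_force: 0.0
{'t': 1.7667, 'q': array([ 0.2199613 ,  0.16661119, -0.45049918,  2.00596971,  0.08371829,
        0.98476726, -1.51428806]), 'joint_vel': array([ 0.05440327, -0.01636856,  0.08791294,  0.03254199,  0.01494677,
        0.01302618,  0.10787928]), 'joint_torque': array([ -0.67768207, -34.57836986,  -1.58216983, -25.65327823,
         0.22262417,   0.07206542,  -1.06105451]), 'eef_pos': array([0.46833531, 0.02702556, 0.23167541]), 'tool_rot': array([-0.0013395 ,  0.98659519,  0.16317807,  0.00102859]), 'contact_force': array([ 0.14248163, -0.64703453,  0.87984207]), 'torque': array([-0.03242647, -0.02496607, -0.00686212]), 'grasp_force': 0.0, 'gripper_width': -0.0010736016733964918}
```

```bash
python3 -m jog '[[0,0,3,0],[0,0,6,0],[0,0,9,0],[0,0,10.5,0],[0,0,11,0],[0,0,11,0],[0,0,11.6,0],[-0.3,0.7,12.4,0],[-0.57,1.3,13.2,0],[-0.75,1.75,14.1,0],[-0.93,2.15,15.1,0],[-1,2.4,16.1,0],[-1.1,2.6,17.2,0],[-1.1,2.6,17.6,0],[-1.1,2.6,17.9,0],[-1.1,2.6,18,0],[-1.1,2.6,18,0]]' 1
```

```text
t: 3.18
eef_pos: [0.4641, -0.009, 0.0539]
tool_rot: [0.002, 0.987, 0.159, -0.001]
contact_force: [-15.2, -3.1, 53.4]
gripper_width: 0.002
grasp_force: 26.9
```

```bash
python3 -m jog '[[0,0,-1,0],[0,0,-2,0],[0,0,-5,0],[0,0,-9,0],[0,0,-13,0],[0,0,-17,0],[0,0,-17,-0.1],[0,0,-17,-0.2],[0,0,-17,-0.2]]' ; python3 - <<'E'
from h import *
np.set_printoptions(precision=4,suppress=True)
o=bot.get_obs();print(o['q'],o['eef_pos'])
c=snap('side','side1')
b=cv2.resize(c['pixels'][150:350,180:400],None,fx=2.7,fy=2.7);cv2.imwrite('pics/crop3.png',b[:,:,::-1])
E
```

```text
t: 3.93
eef_pos: [0.4647, -0.0079, 0.2214]
tool_rot: [0.0, 0.966, 0.258, -0.0]
contact_force: [-0.1, 0.7, -0.3]
gripper_width: 0.0
grasp_force: 0.0
[ 0.3072  0.1743 -0.4692  2.0248  0.0965  0.9632 -1.2594] [ 0.4647 -0.0079  0.2214]
```

View pics/crop3.png

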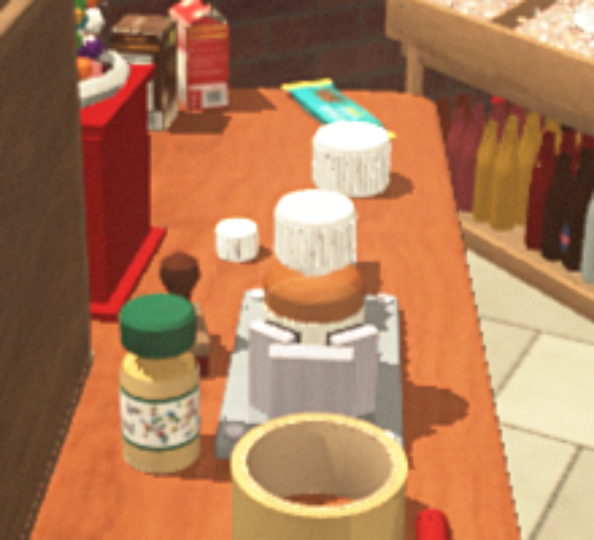

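The lever no longer stands up behind the cap (crop3 (315,230)), so it has latched. I'll remeasure the cap and lever from the top.

```bash
python3 - <<'E'
from h import *
from scipy.spatial.transform import Rotation as R
np.set_printoptions(precision=4,suppress=True)
c=snap('top','top1');P=cloud(c)
m=(P[...,2]>.129)&(P[...,2]<.14)&(c['pixels'].min(-1)>120); m[:,:195]=0;m[:,245:]=0;m[:205]=0;m[240:]=0
Q=P[m]; cc,r=cv2.minEnclosingCircle(Q[:,:2].astype(np.float32)); print('cap top',len(Q),cc,r,Q.mean(0))
m=(P[...,2]>.04)&(P[...,2]<.065)&(c['pixels'].max(-1)<60);m[:,:275]=0;m[:,320:]=0;m[:212]=0;m[245:]=0
print('grip',m.sum(),np.median(P[m],0) if m.any() else '')
w,x,y,z=bot.get_obs()['tool_rot'];M=R.from_quat([x,y,z,w]).as_matrix()
print(100*M.T@(np.array([*cc,.104])-bot.get_obs()['eef_pos']))
E
```

```text
cap top 389 (0.48244330286979675, 0.17085887491703033) 0.0240032821893692 [0.483  0.1712 0.1333]
grip 3 [0.4595 0.0257 0.0541]
[ 10.4224 -14.6232  11.6443]
```

```bash
python3 -m jog '[[10.4,-14.6,0,0],[10.4,-14.6,0,0],[10.4,-14.6,0,0],[10.4,-14.6,0,0],[10.4,-14.6,0,0],[10.4,-14.6,0,0],[10.4,-14.6,0,0],[10.4,-14.6,0,0],[10.4,-14.6,3,0],[10.4,-14.6,6,0],[10.4,-14.6,8,0],[10.4,-14.6,10,0],[10.4,-14.6,11,0],[10.4,-14.6,12.1,0],[10.4,-14.6,12.1,0],[10.4,-14.6,12.1,0]]' -1 60
```

```text
t: 5.37
eef_pos: [0.4828, 0.1706, 0.1005]
tool_rot: [0.0, 0.967, 0.256, -0.0]
contact_force: [0.1, -0.3, 0.2]
gripper_width: 1.001
grasp_force: 0.0
```

```bash
python3 -m jog '[[0,0,0,0],[0,0,0,0],[0,0,0,0],[0,0,0,0],[0,0,0,0],[0,0,0,0],[0,0,0,0],[0,0,0,0]]' 1 60
```

```text
t: 6.03
eef_pos: [0.4831, 0.1714, 0.101]
tool_rot: [-0.0, 0.966, 0.257, 0.001]
contact_force: [-0.3, -0.6, 5.9]
gripper_width: 0.549
grasp_force: 60.6
```

```bash
python3 -m jog '[[0,0,0.2,0],[0,0,0.4,0],[0,0,0.55,0],[0,0,0.55,0],[0,0,0.55,0],[0,0,0.55,0]]'
```

```text
t: 6.53
eef_pos: [0.4832, 0.1714, 0.0959]
tool_rot: [0.0, 0.966, 0.257, 0.001]
contact_force: [-2.0, -0.7, 10.4]
gripper_width: 0.547
grasp_force: 61.1
```

The 10.4 N reading matches about 5 mm of push. Next is the anticlockwise turn (negative spin).

```bash
python3 -m jog '[[0,0,0,-0.1],[0,0,0,-0.2],[0,0,0,-0.3],[0,0,0,-0.4],[0,0,0,-0.5],[0,0,0,-0.6],[0,0,0,-0.7],[0,0,0,-0.8],[0,0,0,-0.9],[0,0,0,-1.0],[0,0,0,-1.1],[0,0,0,-1.2],[0,0,0,-1.3],[0,0,0,-1.4],[0,0,0,-1.48],[0,0,0,-1.48],[0,0,0,-1.48],[0,0,0,-1.48]]'
```

```text
t: 8.03
eef_pos: [0.4843, 0.1721, 0.0963]
tool_rot: [0.001, 0.54, 0.841, 0.002]
contact_force: [-0.5, 0.2, 9.7]
gripper_width: 0.547
grasp_force: 61.1
```

```bash
python3 -m jog '[[0,0,-0.4,0],[0,0,-0.8,0],[0,0,-1.2,0],[0,0,-1.6,0],[0,0,-2,0],[0,0,-2.4,0],[0,0,-2.8,0],[0,0,-2.8,0],[0,0,-2.8,0]]'
```

```text
t: 8.78
eef_pos: [0.4819, 0.171, 0.1228]
tool_rot: [-0.0, 0.54, 0.841, -0.0]
contact_force: [0.8, 0.5, -0.3]
gripper_width: 0.55
grasp_force: 61.8
```

```bash
python3 -m jog '[[0,0,-1,0],[0,0,-2,0],[0,0,-3,0],[0,0,-4,0],[0,0,-5,0],[0,0,-6,0],[0,0,-6,0],[0,0,-6,0],[0,0,-6,0],[0,0,-6,0]]'; python3 - <<'E'
from h import *
c=snap('side','side2')
b=cv2.resize(c['pixels'][130:350,180:400],None,fx=2.7,fy=2.7);cv2.imwrite('pics/crop4.png',b[:,:,::-1])
E
```

```text
t: 9.62
eef_pos: [0.4823, 0.1708, 0.1823]
tool_rot: [-0.0, 0.54, 0.841, -0.0]
contact_force: [-0.8, -0.3, -0.8]
gripper_width: 0.549
grasp_force: 61.8
```

View pics/crop4.png

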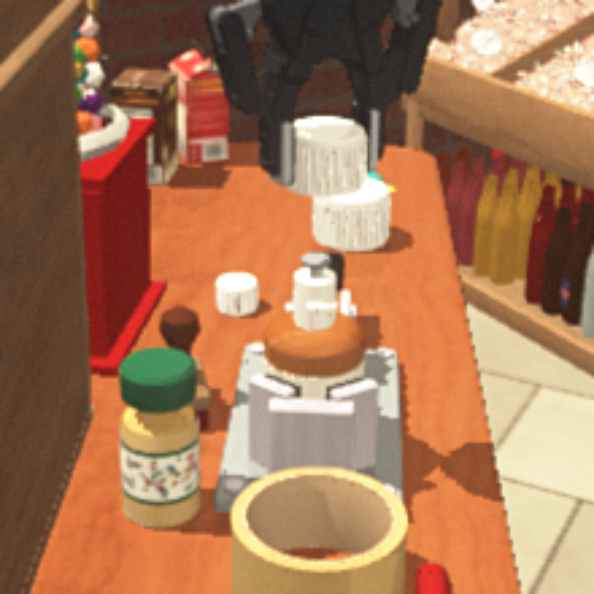

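The cap is held upright at (327,155), above the open neck at (315,290). The bottle stands, and the lever grip at (338,265) is lower than at the start. I'll check the grip's height and then hand in.

```bash
python3 - <<'E'
from h import *
c=load('side2');print(world(c,305,228),world(c,306,230)); 
p=world(c,180+327/2.7,130+185/2.7);print('cap rim',p)
E
```

```text
[0.45758346 0.00562313 0.05324751] [0.45628334 0.015452   0.05328535]
cap rim [0.48026619 0.19683556 0.18628188]
```

The grip is level at z≈0.053, so the lever is latched. The cap rim is at about 0.18 m, about 6 cm above the mouth.

```bash
python3 -c "
from station import bot;print(bot.hand_in())"
```

```text
the job is handed in; nothing more can be done
None
```

The lever is latched down, and the cap has been pushed, turned about 85° anticlockwise and lifted off; it is now held upright about 6 cm above the open, clamped bottle. The job is handed in, but no verdict came back.

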